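# Roll the mailing tube off the form and park it on the cork strip

### The arm

A 7-joint arm with a two-finger parallel gripper is mounted at the origin on a cart in front of the work surface, level with it; the furniture and walls round the work are solid. World frame = base frame: x ahead of the robot, y to its left, z up, the work surface at z = 0. Lengths are in mm, angles in rad, forces in N, time in s.
With the tool pointing down it reaches from about 425 to 825 mm from the base axis. Payload 3.6 kg.
Tool frame: the origin (TCP) lies midway between the tips of the shut fingers; the grasp point (between the pads) lies r.pinch_z behind it (r.pinch_z is the distance from the TCP to the grasp point, in mm); y points along the fingers, z is the direction in which the jaws open and shut, and the axes are right-handed (so a half turn about y gives the same grasp; the last joint's range is limited). The gripper opens to 93 mm and grips with 3 to 60 N. Pads are 15 mm wide; open, the fingers measure 128 mm over their backs; the gripper's body (75 mm by 188 mm) begins 65 mm behind the grasp point.
Start: joints at [1.266, 0.615, -0.013, 1.423, 0.008, 1.103, -0.04], TCP at [178.894, -624.867, 218.64] pointing down, gripper open.
Joint ranges: [-3.12, 3.12], [-0.3, 2.06], [-1.34, 1.32], [0.26, 2.42], [-1.36, 4.5], [0.01, 1.98], [-2.84, 2.84]. Speed limits (rad/s): [2.79, 2.79, 3.14, 3.14, 3.14, 3.14, 3.14].

### API

Orientations are given as a unit quaternion [w, x, y, z].
In Python, from workcell import r, cams, ticket, masks_of gives the robot as it stands. The module is installed in compiled form; this text tells all that it offers.
- The arm moves only by the shell command python3 -m crank 'ROWS' [FORCE]. ROWS is JSON, a list of rows, each a list of 5 numbers: the shift along the tool's x, y, z in mm, then the turn about the tool's y in degrees, then the opening, from 0 (shut) to 1 (fully open). A call has 1 to 20 rows; each row is the pose to reach, as a shift and turn from the pose commanded when the call began, along the tool's axes at that moment; what a row does not reach only later rows make up. A row lasts 1/12 s, in which the tool goes at most 41.7 mm and 7.16 degrees, less where a joint would pass 70% of its speed; a pose out of reach is approached as far as the arm can. A call with a gripper value outside its range is refused whole. The fingers move at their own pace and stop on an object; FORCE is the grip in N (left out, the last holds). Time passes only in rows, so rows that repeat a pose let the fingers close. It gives the time, the measured TCP pose, the force and the opening at its end, in the units of the state.
- r.get_state(): the state, without advancing time (a new reading comes with each control period).
- cams.capture(name): name is "side" or "top"; returns a dict with "frame" (420x560x3 uint8, red, green, blue), "z_map" (420x560 float32, mm along the optical axis (not along the pixel's ray), 0 where there is no reading), "K" (3x3 intrinsics, pixels), "k1" (the pictures are not rectified: a ray, as slopes to the right and down, at radius r is drawn at 1 + k1 r^2 times it, then the intrinsics apply), "R" (3x3) and "t" (3): a world point X has camera coordinates R X + t. Camera axes: x right, y down, z forward; pixel columns grow to the right and rows downward; lengths in mm; the calibration is good to about 2 mm. A picture is of the moment at which its call begins.
- ticket.sign_off(): hands the job in, once; it reports no verdict.
Trained networks look in a picture, given as the dict that the camera call returned (one of the last four; its "shot" number tells which), for a name from the list of things; names that differ only in an ending like _2 or _b are one class to them, and where a whole thing is asked for, a point or a joint stands for the part that bears it (a point fixed in the world has none). Each returns a list of dicts, best first, with "score" (0 to 1); they miss things now and then, are a little off and sometimes report something else, mostly with a low value. They report only what shows in the picture. A call takes as long as a camera call.
- masks_of(picture, label): "pixels" (420x560 bool, what is visible of it) and "box" ([left, top, width, height] in pixels, round what is visible of it).
The state is a dict: "clock": time; "joint_positions": joint angles; "qd": joint speeds; "effort": joint torques, N m; "tcp_pos": TCP position; "tcp_rot": TCP orientation; "wrist_force": force on the tool from outside, world axes, zero at the start; "moment": the same for the moment, N m; "grip_width": finger opening in mm.
Only numpy, scipy, OpenCV 4.12 (cv2) and the standard library are available. Lean on these libraries where they do the work, as an engineer would, in place of code of your own. Each camera call takes 0.05 s, during which the arm holds its last target.

### The job

The cardboard mailing tube is lying on the paper form on the grey desk mat. Roll it along the mat with shut fingertips stroking its top, stroke by stroke rather than with one flick, until it lies still along the middle of the cork strip, then take the hand away. Do not pinch, lift or shove the tube from the side, and leave the carton and the binder clip at the end of the mat where they are.

Things in the scene. Friction and masses are not known exactly. Their poses are not given: they have to be found in the camera images.
- desk_mat: Fixed flat grey felt desk mat, 400 mm along x, 270 mm along y, 4 mm thick. Origin: centre of its underside; z up. Its +x is the rolling direction, from the paper form (148 x 210 mm, flat, on its -x half) to the cork strip, the carton and the clip (on its +x half).
- mailing_tube: Loose closed cardboard mailing tube, 76 mm diameter, 220 mm long plus a 4 mm white cap at each end, 0.2 to 0.45 kg. Origin: its centre, 42 mm above the worktop as it lies on the mat (top at 80 mm). y: its long axis, across the mat to within 4 degrees. x and z turn as it rolls. It travels half as far as a fingertip drawn along its top, so it needs several strokes; let go after a slow stroke, it stops in a few mm.
- cork_strip: Flat cork strip on the mat, 40 mm wide along its x and 250 mm long along its y, under 1 mm thick and no obstacle. Origin: the strip's centre, on the mat's top; axes parallel to the mat's. The tube's centre starts 90 to 160 mm from it, on its -x side.
- staple_carton: Loose small cardboard carton of staples, 41 x 74 x 27 mm, at the far (+x) end of the mat beyond the cork strip, to be left alone. Origin: centre of its underside.
- large_binder_clip: Loose black binder clip, 41 x 51 x 21 mm, at the far (+x) end of the mat beside the carton, to be left alone. Origin: centre of its underside.

How it is judged:
By the outcome, as a careful person would: the job done as asked, in the order asked, and still so for the second after the job is handed in, with the robot touching nothing.
It also fails if it takes over 58 s, if anything falls off the work surface, if the arm or the gripper's body presses on something with over 40 N, if the wrist force passes 120 N, or if a joint passes its speed limit or range.

## Working session

There is one attempt and no reset: what is moved stays moved. The work goes in short steps, Python scripts to look and compute and a shell command to move; the robot and the scene stay as the last step left them, time stands still between calls to the robot, and variables do not carry over. Pictures are saved under pics/ and viewed, and the job is handed in when it is done.

```bash
mkdir -p pics; cat > h.py <<'E'
import numpy as np, cv2
from workcell import r,cams,ticket,masks_of
def world(p,mask):
    v,u=np.nonzero(mask&(p["z_map"]>0)); z=p["z_map"][v,u]
    K=p["K"]; xd=np.stack([(u-K[0,2])/K[0,0],(v-K[1,2])/K[1,1]],1)
    s=xd.copy()
    for _ in range(10): s=xd/(1+p["k1"]*(s**2).sum(1,keepdims=True))
    c=np.c_[s*z[:,None],z]
    return (c-p["t"])@p["R"]
def save(p,n): cv2.imwrite("pics/"+n,p["frame"][:,:,::-1])
E
python3 - <<'E'
from h import *
print(r.get_state(), r.pinch_z)
for c in ("top","side"):
    p=cams.capture(c); save(p,c+"0.png")
    print(c, p["R"].round(2).tolist(), p["t"])
    for n in ["desk_mat","mailing_tube","cork_strip","staple_carton","large_binder_clip"]:
        for m in masks_of(p,n)[:2]:
            w=world(p,m["pixels"])
            print(n,round(m["score"],2),m["box"],np.median(w,0).round(1),np.percentile(w,2,axis=0).round(),np.percentile(w,98,axis=0).round())
            if n in("desk_mat","cork_strip","mailing_tube"):
                print(cv2.minAreaRect(w[:,:2].astype(np.float32)))
E
```

```text
{'clock': 0.0, 'joint_positions': array([ 1.26551029,  0.6158795 , -0.01262297,  1.4248462 ,  0.00809496,
        1.10338284, -0.04038304]), 'qd': array([ 0.00042184,  0.00038394, -0.0003591 , -0.00167725, -0.00148194,
        0.00108666,  0.00174597]), 'effort': array([-2.81658658e-04, -4.58941948e+01,  2.08989051e-01, -1.65746605e+01,
       -6.10334147e-02,  2.06081767e-02,  2.50794046e-04]), 'tcp_pos': array([ 178.67662446, -624.16459035,  217.52437819]), 'tcp_rot': array([ 0.09814693, -0.09840701,  0.70110553, -0.69938136]), 'wrist_force': array([ 0.28323298,  0.09834602, -0.20752396]), 'moment': array([ 0.00874573, -0.02922134, -0.05190806]), 'grip_width': 92.70450482055726} 18.8
top [[-0.03, -1.0, -0.0], [-0.99, 0.03, -0.12], [0.12, -0.0, -0.99]] [115.85810437 571.82418252 845.84664826]
desk_mat 0.95 [218.1, 142.7, 211.3, 154.0] [551.7  16.2   2.7] [ 411. -189.   -1.] [693. 203.   6.]
((552.7704467773438, 6.9186248779296875), (273.1545715332031, 404.465576171875), 7.4324750900268555)
cork_strip 0.64 [275.8, 165.9, 37.0, 121.7] [538.5  70.1   3.4] [426.  41.  -0.] [661.  98.   
[... 734 characters left out ...]
7216796875, -10.235694885253906), (269.9892272949219, 156.2874755859375), 8.134735107421875)
cork_strip 0.61 [209.3, 205.2, 176.0, 149.3] [ 556.2 -112.9    5.7] [ 417. -197.    3.] [699. 188.   8.]
((555.3546142578125, 10.379379272460938), (273.90380859375, 410.49688720703125), 7.694515228271484)
cork_strip 0.6 [218.0, 235.0, 113.1, 22.5] [542.3  73.7   6. ] [426.  45.   4.] [661.  99.   8.]
((551.1046752929688, 29.87717056274414), (248.67584228515625, 125.73871612548828), 8.397331237792969)
staple_carton 0.62 [227.9, 207.4, 35.0, 22.9] [479.8 152.9  29.3] [443. 138.   6.] [519. 183.  33.]
large_binder_clip 0.47 [287.5, 205.4, 19.4, 16.0] [604.4 177.8  15.7] [587. 163.   6.] [619. 203.  26.]
```

```bash
python3 - <<'E'
import cv2,numpy as np
a=cv2.imread("pics/top0.png");b=cv2.imread("pics/side0.png")
cv2.imwrite("pics/both0.png",cv2.resize(np.hstack([a[100:330,150:480],b[150:380,150:480]]),(800,279)))
E
```

```text
(no output)
```

View pics/top0.png

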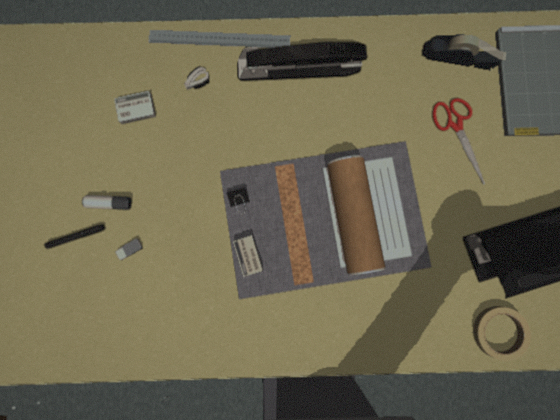

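View pics/side0.png

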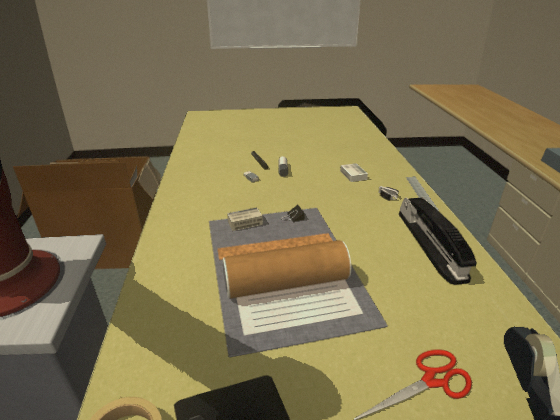

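The top view shows the tube at about (357,212) and the cork strip at (293,225). The carton is at (248,255) and the clip at (238,198). Rolling goes left in the image, roughly world +y. Next I fit the axes.

```bash
cat >> h.py <<'E'
from scipy.optimize import least_squares
def tubefit(p,full=False,zoff=0):
    w=world(p,np.ones(p["z_map"].shape,bool)); 
    a=np.radians(7.7); ex=np.array([-np.sin(a),np.cos(a)]); ey=np.array([np.cos(a),np.sin(a)]); c=np.array([554,8.5])
    d=w[:,:2]-c; X=d@ex; Y=d@ey
    k=(abs(X)<150)&(abs(Y)<135)&(w[:,2]>40)&(w[:,2]<90)
    P=np.c_[X,Y,w[:,2]][k]
    f=lambda q:np.hypot(P[:,0]-q[0]-q[1]*P[:,1],P[:,2]-q[2])-38
    s=least_squares(f,[np.median(P[:,0]),0,42],loss="soft_l1",f_scale=2)
    return s.x,len(P),np.percentile(P[:,1],[1,99]),np.sqrt(np.median(s.fun**2)),c,ex,ey
E
python3 - <<'E'
from h import *
for c in ("top","side"):
    p=cams.capture(c)
    q,n,yr,rs,c0,ex,ey=tubefit(p)
    print(c,"x0 %.1f slope %.2fdeg zc %.1f"%(q[0],np.degrees(q[1]),q[2]),n,yr,rs, "ctr",c0+ex*q[0])
    for n in["desk_mat","cork_strip","staple_carton","large_binder_clip"]:
        for m in masks_of(p,n)[:2]:
            w=world(p,m["pixels"]); w=w[w[:,2]<40]
            d=w[:,:2]-c0; X=d@ex;Y=d@ey
            print(n,m["score"],np.percentile(X,[2,50,98]).round(1),np.percentile(Y,[2,50,98]).round(1),np.median(w[:,2]))
            if n=="cork_strip": print(np.polyfit(Y,X,1))
E
python3 - <<'E'
from h import *
from scipy.spatial.transform import Rotation as R
q=r.get_state()["tcp_rot"]; print(R.from_quat(np.r_[q[1:],q[0]]).as_matrix().round(3))
E
```

```text
top x0 -59.3 slope 0.34deg zc 40.3 4459 [-119.68720449  101.41052694] 0.764467814340378 ctr [561.94078107 -50.23128344]
desk_mat 0.79 [-194.     9.1  192.9] [-132.2   -1.6  128.4] 2.7725316321780604
cork_strip 0.81 [43.8 62.5 81.5] [-120.3   -6.6  117.5] 3.528496281584717
[1.70897861e-03 6.25066896e+01]
staple_carton 0.72 [144.4 165.3 186.6] [-87.6 -53.4 -19.2] 29.580023094593503
large_binder_clip 0.59 [148.2 167.2 187.7] [55.3 69.4 83.4] 14.914758732934562
side x0 -58.7 slope 0.22deg zc 42.7 4465 [-119.6263626   103.05433883] 0.6698148272594295 ctr [561.8610936  -49.64190221]
desk_mat 0.77 [-199.2 -122.3  179.4] [-131.5   -8.6  130. ] 5.662450637414613
cork_strip 0.65 [51.1 66.5 82.5] [-121.    -8.3  118.3] 5.92713344788824
[9.60964444e-03 6.68082823e+01]
staple_carton 0.58 [141.4 150.9 183.9] [-88.9 -53.2 -15.1] 30.025482462018008
large_binder_clip 0.56 [146.8 161.6 187.5] [57.4 72.8 86.9] 16.330766258038388
[[-0.961 -0.     0.275]
 [-0.275  0.    -0.961]
 [-0.    -1.    -0.   ]]
```

```bash
python3 -m crank '[[-10,0,-9,0,0],[-35,0,-30,1,0],[-65,0,-55,2,0],[-97,0,-82,3,0],[-129,0,-109,4,0],[-161,0,-136,5,0],[-193,0,-163,6,0],[-225,0,-190,7,0],[-257,0,-217,8,0],[-289,0,-244,8.3,0],[-321,0,-271,8.3,0],[-353,0,-298,8.3,0],[-385,10,-325,8.3,0],[-415,20,-351,8.3,0],[-445,35,-376,8.3,0],[-470,50,-397,8.3,0],[-490,65,-414,8.3,0],[-505,75,-427,8.3,0],[-513,82,-434,8.3,0],[-516,85,-436,8.3,0]]'
```

```text
clock: 2.77
tcp_pos: [555.3, -61.3, 132.6]
tcp_rot: [0.048, -0.049, 0.706, -0.705]
wrist_force: [0.5, -0.6, 0.2]
grip_width: 0.6
```

```bash
cat >> h.py <<'E'
from scipy.spatial.transform import Rotation as Rot
def rep(name=None,cam="side"):
    s=r.get_state(); q=s["tcp_rot"]; M=Rot.from_quat(np.r_[q[1:],q[0]]).as_matrix()
    p=cams.capture(cam)
    if name: save(p,name)
    f,n,yr,rs,c0,ex,ey=tubefit(p)
    d=s["tcp_pos"][:2]-c0
    print("t %.2f tip mat X %.1f Y %.1f z %.1f | tube X %.1f slope %.2f Y %s n %d rs %.1f zc %.1f| F %s"%(s["clock"],d@ex,d@ey,s["tcp_pos"][2],f[0]+f[1]*yr.mean(),np.degrees(f[1]),yr.round(),n,rs,f[2],s["wrist_force"].round(1)))
    print("toolz in mat",(M[:2,2]@ex).round(3),(M[:2,2]@ey).round(3),"toolx",(M[:2,0]@ex).round(3),(M[:2,0]@ey).round(3))
E
python3 -c "
from h import *
rep('s1.png');rep('t1.png','top')"
```

```text
t 2.77 tip mat X -69.4 Y -8.1 z 132.6 | tube X -58.7 slope 0.24 Y [-120.  103.] n 4476 rs 0.7 zc 42.8| F [ 0.5 -0.6  0.2]
toolz in mat -1.0 0.003 toolx -0.003 -1.0
t 2.82 tip mat X -70.5 Y -8.4 z 132.7 | tube X -59.4 slope 0.30 Y [-120.  102.] n 3018 rs 0.8 zc 40.3| F [ 0.7 -0.2 -0.8]
toolz in mat -1.0 0.002 toolx -0.002 -1.0
```

View pics/s1.png

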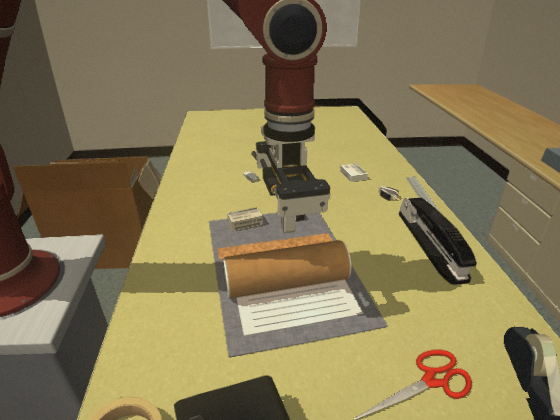

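The closed tip hangs over the middle of the tube at about pixel (290,228), tool aligned with the mat. I'll descend to just above it, then feel for contact.

```bash
python3 -m crank '[[0,12,0,0,0],[0,26,0,0,0],[0,38,0,0,0],[0,45,0,0,0],[0,48,0,0,0],[0,49,0,0,0],[0,49,0,0,0]]'; python3 -m crank '[[0,1,0,0,0],[0,1.5,0,0,0],[0,2,0,0,0],[0,2,0,0,0]]'
```

```text
clock: 3.45
tcp_pos: [555.1, -64.5, 85.2]
tcp_rot: [-0.047, 0.047, -0.705, 0.706]
wrist_force: [-0.0, -0.4, -1.1]
grip_width: 0.7
clock: 3.78
tcp_pos: [555.1, -63.6, 82.9]
tcp_rot: [0.048, -0.047, 0.706, -0.706]
wrist_force: [0.4, -0.1, -0.0]
grip_width: 0.4
```

```bash
python3 -m crank '[[0,1,0,0,0],[0,2,0,0,0],[0,2,0,0,0]]'; python3 -m crank '[[0,1,0,0,0],[0,1,0,0,0],[0,1,0,0,0]]'
```

```text
clock: 4.03
tcp_pos: [554.8, -63.7, 80.5]
tcp_rot: [0.047, -0.048, 0.706, -0.705]
wrist_force: [0.7, -0.5, 0.1]
grip_width: 0.3
clock: 4.28
tcp_pos: [555.1, -63.7, 79.8]
tcp_rot: [-0.047, 0.047, -0.706, 0.706]
wrist_force: [-0.0, -0.5, 1.0]
grip_width: 0.8
```

```bash
python3 -m crank '[[0,1,0,0,0],[0,1,0,0,0],[0,1,0,0,0]]'; python3 -c "
from h import *
rep()"
```

```text
clock: 4.53
tcp_pos: [555.2, -64.3, 79.5]
tcp_rot: [-0.047, 0.047, -0.705, 0.706]
wrist_force: [-2.4, -1.2, 6.1]
grip_width: 0.5
t 4.53 tip mat X -72.3 Y -8.6 z 79.5 | tube X -59.0 slope 0.26 Y [-120.  103.] n 4345 rs 0.7 zc 42.8| F [-2.4 -1.2  6.1]
toolz in mat -1.0 -0.001 toolx 0.001 -1.0
```

```bash
python3 -m crank '[[0,0.3,-0.5,0,0],[0,0.5,-2,0,0],[0,0.5,-4,0,0],[0,0.5,-7,0,0],[0,0.5,-10,0,0],[0,0.5,-13,0,0],[0,0.5,-16,0,0],[0,0.5,-19,0,0],[0,0.5,-22,0,0],[0,0.5,-25,0,0],[0,0.5,-28,0,0],[0,0.5,-31,0,0],[0,0.5,-34,0,0],[0,0.5,-37,0,0],[0,0.5,-40,0,0],[0,0.5,-43,0,0],[0,0.5,-46,0,0],[0,0.5,-48,0,0],[0,0.5,-49.5,0,0],[0,0.5,-50,0,0]]'; python3 -c "
from h import *
rep()"
```

```text
clock: 6.25
tcp_pos: [548.0, -13.3, 79.1]
tcp_rot: [0.048, -0.048, 0.706, -0.705]
wrist_force: [-1.6, 0.3, 6.5]
grip_width: 0.6
t 6.25 tip mat X -20.8 Y -8.8 z 79.1 | tube X -33.1 slope 0.28 Y [-120.  103.] n 4205 rs 0.7 zc 42.8| F [-1.6  0.3  6.5]
toolz in mat -1.0 0.0 toolx -0.0 -1.0
```

```bash
python3 -m crank '[[0,-3,0,0,0],[0,-10,0,0,0],[0,-13,0,0,0],[0,-13,5,0,0],[0,-13,12,0,0],[0,-13,19,0,0],[0,-13,24,0,0],[0,-13,26,0,0],[0,-9,26,0,0],[0,-5,26,0,0],[0,-3,26,0,0],[0,-1.5,26,0,0],[0,-0.5,26,0,0],[0,0,26,0,0],[0,0,26,0,0]]'; python3 -c "
from h import *
rep()"
```

```text
clock: 7.55
tcp_pos: [551.5, -40.5, 79.2]
tcp_rot: [-0.047, 0.048, -0.705, 0.706]
wrist_force: [-2.5, -1.2, 6.8]
grip_width: 0.3
t 7.55 tip mat X -48.2 Y -9.1 z 79.2 | tube X -33.8 slope 0.32 Y [-120.  103.] n 4092 rs 0.7 zc 42.8| F [-2.5 -1.2  6.8]
toolz in mat -1.0 -0.0 toolx 0.0 -1.0
```

```bash
python3 -m crank '[[0,0,-0.5,0,0],[0,0,-2,0,0],[0,0,-4,0,0],[0,0,-7,0,0],[0,0,-10,0,0],[0,0,-13,0,0],[0,0,-16,0,0],[0,0,-19,0,0],[0,0,-22,0,0],[0,0,-25,0,0],[0,0,-28,0,0],[0,0,-31,0,0],[0,0,-34,0,0],[0,0,-37,0,0],[0,0,-40,0,0],[0,0,-43,0,0],[0,0,-46,0,0],[0,0,-48,0,0],[0,0,-49.5,0,0],[0,0,-50,0,0]]'; python3 -c "
from h import *
rep()"
python3 -m crank '[[0,-3,0,0,0],[0,-10,0,0,0],[0,-13,0,0,0],[0,-13,5,0,0],[0,-13,12,0,0],[0,-13,19,0,0],[0,-13,24,0,0],[0,-13,25,0,0],[0,-9,25,0,0],[0,-5,25,0,0],[0,-3,25,0,0],[0,-1.5,25,0,0],[0,-0.5,25,0,0],[0,0,25,0,0],[0,0,25,0,0]]'; python3 -c "
from h import *
rep()"
```

```text
clock: 9.27
tcp_pos: [544.3, 10.8, 79.2]
tcp_rot: [0.047, -0.048, 0.706, -0.705]
wrist_force: [-2.9, 0.2, 8.1]
grip_width: 0.2
t 9.27 tip mat X 3.6 Y -9.3 z 79.2 | tube X -7.6 slope 0.25 Y [-120.  102.] n 3902 rs 0.7 zc 42.9| F [-2.9  0.2  8.1]
toolz in mat -1.0 0.001 toolx -0.001 -1.0
clock: 10.57
tcp_pos: [548.1, -15.7, 79.1]
tcp_rot: [-0.047, 0.048, -0.705, 0.706]
wrist_force: [-2.5, -1.8, 6.4]
grip_width: 0.2
t 10.57 tip mat X -23.2 Y -9.0 z 79.1 | tube X -8.2 slope 0.31 Y [-120.  102.] n 3820 rs 0.7 zc 42.8| F [-2.5 -1.8  6.4]
toolz in mat -1.0 -0.0 toolx 0.0 -1.0
```

```bash
python3 -m crank '[[0,0,-0.5,0,0],[0,0,-2,0,0],[0,0,-4,0,0],[0,0,-7,0,0],[0,0,-10,0,0],[0,0,-13,0,0],[0,0,-16,0,0],[0,0,-19,0,0],[0,0,-22,0,0],[0,0,-25,0,0],[0,0,-28,0,0],[0,0,-31,0,0],[0,0,-34,0,0],[0,0,-37,0,0],[0,0,-40,0,0],[0,0,-43,0,0],[0,0,-46,0,0],[0,0,-48,0,0],[0,0,-49.5,0,0],[0,0,-50,0,0]]'; python3 -c "
from h import *
rep()"
python3 -m crank '[[0,-3,0,0,0],[0,-10,0,0,0],[0,-13,0,0,0],[0,-13,5,0,0],[0,-13,12,0,0],[0,-13,19,0,0],[0,-13,24,0,0],[0,-13,25,0,0],[0,-9,25,0,0],[0,-5,25,0,0],[0,-3,25,0,0],[0,-1.5,25,0,0],[0,-0.5,25,0,0],[0,0,25,0,0],[0,0,25,0,0]]'; python3 -c "
from h import *
rep('s3.png');rep('t3.png','top')"
```

```text
clock: 12.28
tcp_pos: [541.0, 35.6, 79.3]
tcp_rot: [0.047, -0.048, 0.706, -0.705]
wrist_force: [-2.0, 0.5, 8.7]
grip_width: 0.5
t 12.28 tip mat X 28.6 Y -9.3 z 79.3 | tube X 17.9 slope 0.31 Y [-120.  103.] n 3689 rs 0.7 zc 42.9| F [-2.   0.5  8.7]
toolz in mat -1.0 0.001 toolx -0.001 -1.0
clock: 13.58
tcp_pos: [544.8, 9.2, 79.0]
tcp_rot: [-0.047, 0.048, -0.705, 0.706]
wrist_force: [-2.5, -1.2, 6.2]
grip_width: 0.4
t 13.58 tip mat X 1.9 Y -9.0 z 79.0 | tube X 17.2 slope 0.30 Y [-120.  103.] n 3592 rs 0.7 zc 42.9| F [-2.5 -1.2  6.2]
toolz in mat -1.0 -0.0 toolx 0.0 -1.0
t 13.63 tip mat X 1.9 Y -9.0 z 79.0 | tube X 16.3 slope 0.31 Y [-121.  102.] n 2470 rs 0.7 zc 40.4| F [-1.3 -1.2  6.9]
toolz in mat -1.0 -0.0 toolx 0.0 -1.0
```

View pics/s3.png

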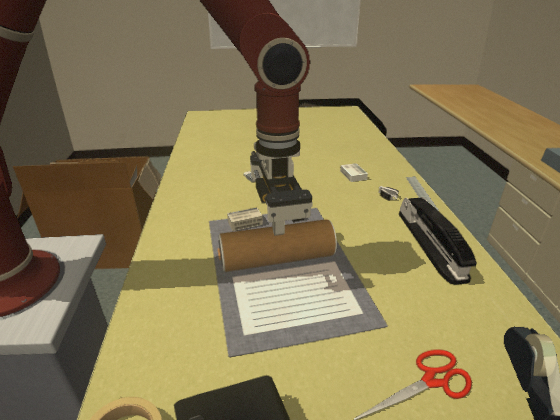

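The tube is 46 mm short of the strip's middle and still square to the mat, so I'll do two more strokes.

```bash
python3 -m crank '[[0,0,-0.5,0,0],[0,0,-2,0,0],[0,0,-4,0,0],[0,0,-7,0,0],[0,0,-10,0,0],[0,0,-13,0,0],[0,0,-16,0,0],[0,0,-19,0,0],[0,0,-22,0,0],[0,0,-25,0,0],[0,0,-28,0,0],[0,0,-31,0,0],[0,0,-34,0,0],[0,0,-37,0,0],[0,0,-40,0,0],[0,0,-43,0,0],[0,0,-46,0,0],[0,0,-48,0,0],[0,0,-49.5,0,0],[0,0,-50,0,0]]'; python3 -m crank '[[0,-3,0,0,0],[0,-10,0,0,0],[0,-13,0,0,0],[0,-13,5,0,0],[0,-13,12,0,0],[0,-13,19,0,0],[0,-13,23,0,0],[0,-13,23,0,0],[0,-9,23,0,0],[0,-5,23,0,0],[0,-3,23,0,0],[0,-1.5,23,0,0],[0,-0.5,23,0,0],[0,0,23,0,0],[0,0,23,0,0]]'; python3 -c "
from h import *
rep();rep(None,'top')"
```

```text
clock: 15.35
tcp_pos: [537.6, 60.4, 79.4]
tcp_rot: [0.047, -0.048, 0.706, -0.705]
wrist_force: [-4.2, 0.2, 9.8]
grip_width: 0.3
clock: 16.6
tcp_pos: [541.2, 35.9, 79.3]
tcp_rot: [-0.047, 0.048, -0.705, 0.706]
wrist_force: [-3.1, -0.4, 9.0]
grip_width: 0.6
t 16.60 tip mat X 28.9 Y -9.1 z 79.3 | tube X 42.8 slope 0.37 Y [-120.  102.] n 3389 rs 0.8 zc 42.9| F [-3.1 -0.4  9. ]
toolz in mat -1.0 -0.0 toolx 0.0 -1.0
t 16.65 tip mat X 28.9 Y -9.0 z 79.3 | tube X 41.9 slope 0.36 Y [-121.  102.] n 1634 rs 0.7 zc 40.5| F [-2.9 -1.4  8.9]
toolz in mat -1.0 -0.0 toolx 0.0 -1.0
```

```bash
python3 -m crank '[[0,0,-0.5,0,0],[0,0,-2,0,0],[0,0,-4,0,0],[0,0,-7,0,0],[0,0,-10,0,0],[0,0,-13,0,0],[0,0,-16,0,0],[0,0,-19,0,0],[0,0,-22,0,0],[0,0,-25,0,0],[0,0,-28,0,0],[0,0,-31,0,0],[0,0,-34,0,0],[0,0,-36.5,0,0],[0,0,-38.5,0,0],[0,0,-39.5,0,0],[0,0,-40,0,0],[0,0,-40,0,0],[0,0,-40,0,0]]'; python3 -c "
from h import *
rep();rep('t5.png','top')"
```

```text
clock: 18.28
tcp_pos: [535.5, 77.0, 79.9]
tcp_rot: [0.047, -0.048, 0.706, -0.705]
wrist_force: [-4.0, 0.1, 14.0]
grip_width: 0.5
t 18.28 tip mat X 70.4 Y -9.2 z 79.9 | tube X 63.6 slope 0.35 Y [-120.  102.] n 3281 rs 0.8 zc 42.9| F [-4.   0.1 14. ]
toolz in mat -1.0 0.001 toolx -0.001 -1.0
t 18.33 tip mat X 70.3 Y -9.2 z 79.9 | tube X 63.7 slope -3.75 Y [ 92. 103.] n 151 rs 1.0 zc 39.7| F [-4.9  1.2 13.3]
toolz in mat -1.0 0.001 toolx -0.001 -1.0
```

Side camera puts the tube at 63.6 against a target of about 63 to 63.5. Lifting straight up slowly, then swinging the hand clear.

```bash
python3 -m crank '[[0,-1,0,0,0],[0,-2.5,0,0,0],[0,-5,0,0,0],[0,-12,0,0,0],[0,-25,0,0,0],[0,-45,0,0,0],[0,-70,0,0,0],[0,-95,0,0,0],[0,-115,0,0,0],[0,-125,10,0,0],[0,-130,30,0,0],[0,-130,60,0,0],[0,-130,90,0,0],[0,-130,120,0,0],[0,-130,150,0,0],[0,-130,180,0,0],[0,-130,205,0,0],[0,-130,220,0,0],[0,-130,225,0,0],[0,-130,225,0,0]]'; python3 -c "
from h import *
rep('s6.png');rep('t6.png','top')
p=cams.capture('top')
q,n,yr,rs,c0,ex,ey=tubefit(p)
for n in['cork_strip','staple_carton','large_binder_clip','mailing_tube']:
    for m in masks_of(p,n)[:1]:
        w=world(p,m['pixels']);d=w[:,:2]-c0
        print(n,m['score'],np.percentile(d@ex,[2,50,98]).round(1),np.percentile(d@ey,[2,50,98]).round(1))
"
```

```text
clock: 20.05
tcp_pos: [565.5, -149.3, 207.5]
tcp_rot: [-0.046, 0.046, -0.705, 0.706]
wrist_force: [-0.5, -0.2, 0.5]
grip_width: 0.3
t 20.05 tip mat X -157.9 Y -9.8 z 207.5 | tube X 63.4 slope 0.36 Y [-121.  103.] n 3059 rs 0.8 zc 42.9| F [-0.5 -0.2  0.5]
toolz in mat -1.0 -0.004 toolx 0.004 -1.0
t 20.10 tip mat X -155.7 Y -9.2 z 207.7 | tube X 62.7 slope 0.38 Y [-121.  101.] n 4462 rs 0.8 zc 40.3| F [-0.3  0.2  0.1]
toolz in mat -1.0 -0.001 toolx 0.001 -1.0
cork_strip 0.43 [45.7 64.2 79.3] [102.3 121.1 124.7]
staple_carton 0.87 [143.4 164.8 186. ] [-88.6 -54.3 -18.9]
large_binder_clip 0.66 [148.2 167.1 187.4] [56.  70.5 88.7]
mailing_tube 0.81 [27.7 64.3 98.7] [-118.4  -12.9   97.8]
```

View pics/t6.png

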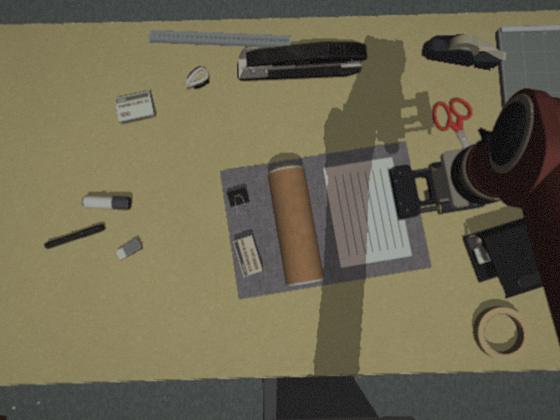

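View pics/s6.png

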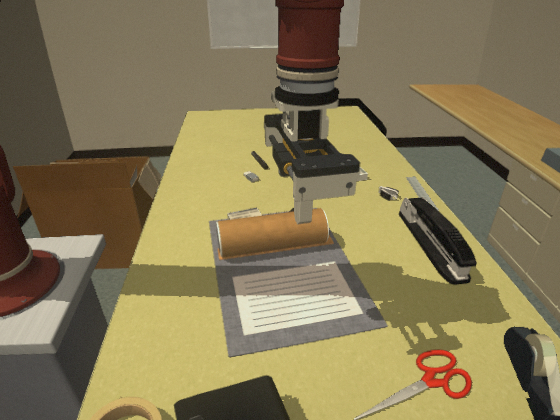

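The top view shows the tube over the cork at about (296,224), with the carton (248,255) and clip (238,197) where they were. The hand is clear, at about (430,190). In the same top camera, the tube is at 62.7 mm and the cork's middle at 62.6 mm. One more reading will confirm the tube is still before I hand in.

```bash
python3 -m crank '[[0,0,0,0,0],[0,0,0,0,0],[0,0,0,0,0],[0,0,0,0,0],[0,0,0,0,0],[0,0,0,0,0]]'; python3 -c "
from h import *
rep(None,'top')
print(ticket.sign_off())"
```

```text
clock: 20.9
tcp_pos: [566.2, -146.9, 208.2]
tcp_rot: [0.047, -0.047, 0.706, -0.706]
wrist_force: [0.9, -0.3, 0.1]
grip_width: 0.5
t 20.90 tip mat X -155.7 Y -8.8 z 208.2 | tube X 62.7 slope 0.39 Y [-120.  101.] n 4461 rs 0.7 zc 40.4| F [ 0.9 -0.3  0.1]
toolz in mat -1.0 -0.0 toolx 0.0 -1.0
the job is handed in; nothing more can be done
None
```

I rolled the tube onto the cork strip with five slow strokes of the shut fingertips along its top, then lifted the hand away and handed the job in at about 21 s. Wrist-force readings, taken after each move, showed at most about 15 N.

- **Position:** In the top camera the tube's axis is at 62.7 mm along the mat. The strip's middle was at 62.6 mm, measured before the tube covered it. The side camera put the tube at 63.4 mm, and the two cameras disagreed by about 1 mm throughout.
- **Alignment and rest:** The tube is about 0.4° off square to the mat. Two top-camera readings 0.8 s apart agreed, so it was lying still.
- **Carton and clip:** Both read within about 1 mm of where they started along the rolling direction.
- **Weaker check:** The final cork reading scored low (0.43) and saw only one end of the strip. Its edges (45.7–79.3 mm) still agree with the first measurement (43.8–81.5 mm). No other check failed.

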